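Pack the arched relief tile

ROBOT

A 6-joint arm with a two-finger parallel gripper is mounted at the origin on the work surface. World frame = base frame: x ahead of the robot, y to its left, z up, the work surface at z = 0. Lengths are in m, angles in rad, forces in N, time in s.
With the tool pointing down it reaches from about 0.25 to 0.775 m from the base axis. Payload 4 kg.
Tool frame: the origin (TCP) lies on the centre line of the jaws, within the pads' length; the fingertips stand env.tip_extent ahead of it and the grasp point (between the pads) is the TCP (env.tip_extent is the distance from the TCP to the fingertips, in m); z points along the fingers, y is the line along which they close (so a half turn about z gives the same grasp; the last joint's range is limited). The gripper opens to 85 mm and grips with 20 to 120 N. Pads are 22 mm wide; open, the fingers measure 114 mm over their backs; the gripper's body (76 mm by 85 mm) begins 54 mm behind the grasp point. The pads swing forward as they close: fully open they stand 13 mm farther back than shut.
Start: joints at [-1.337, 0.087, 1.371, -0, 1.684, -0.103], TCP at [0.182, -0.519, 0.25] pointing down, gripper open.
Joint ranges: [-3.1, 3.1], [-0.76, 2.03], [0.27, 2.55], [-1.08, 4.22], [0.17, 2.65], [-2.57, 2.57]. Speed limits (rad/s): [2.79, 2.79, 3.14, 3.14, 3.14, 3.14].

INTERFACE

Orientations are given as a 3x3 rotation matrix whose columns are the frame's x, y, z axes.
In Python, from rig import env, eyes, ticket gives the robot as it stands.
- The arm moves only by the tool move_arm, never from a script. Its argument "motion" is a list of rows, each an object with "translation": the shift along the world's x, y, z in mm, a list of three; "turn": the turn, a rotation vector about the world's x, y, z in degrees, a list of three; "claw": the opening, from 0 (shut) to 1 (fully open). In form: [{"translation": [x, y, z], "turn": [wx, wy, wz], "claw": claw}, ...]. A call has exactly 10 rows; each row is the pose to reach, as a shift and turn from the pose commanded when the call began; what a row does not reach only later rows make up. A row lasts 1/10 s, in which the tool goes at most 50 mm and 8.59 degrees, less where a joint would pass 70% of its speed; a pose out of reach is approached as far as the arm can. A call with a gripper value outside its range is refused whole. The fingers move at their own pace and stop on an object; "force" is the grip in N (left out, the last holds). Time passes only in rows, so rows that repeat a pose let the fingers close, or fill a call up. It gives the time, the measured TCP pose, the force, the opening and the grip force at its end, in the units of the state.
- env.observe(): the state, without advancing time (a new reading comes with each control period).
- eyes.capture(name): name is "scene" or "top"; returns a dict with "image" (480x640x3 uint8, blue, green, red), "mtx" (3x3 intrinsics, pixels), "eye" and "orientation" of the camera in the world. Camera axes: x right, y down, z forward; pixel columns grow to the right and rows downward; lengths in m; the calibration is good to about 2 mm. A picture is of the moment at which its call begins. There is no depth.
- ticket.sign_off(): hands the job in; it is judged then, once.
The state is a dict: "time_s": time; "qpos": joint angles; "joint_velocities": joint speeds; "effort": joint torques, N m; "ee_pos": TCP position; "ee_rot": TCP orientation; "ft_force": force on the tool from outside, world axes, zero at the start; "torque": the same for the moment, N m; "finger_gap": finger opening in m; "grasp_force": force on a finger pad.
Only numpy, scipy, OpenCV 4.12 (cv2) and the standard library are available. Lean on these libraries where they do the work, as an engineer would, in place of code of your own. Each camera call takes 0.05 s, during which the arm holds its last target. There are 200 camera calls.

TASK

Slide the round-topped clay tile straight up out of the wooden drying rack, stand it, arch upward, in the slot of the open plywood case, setting it down on the case's floor without dropping it, and then shut the case's lid fully. Leave the two square tiles standing in the rack and do not disturb the little clay figure.

Things in the scene. Friction and masses are not known exactly. Their poses are not given: they have to be found in the camera images.
- tile: The tile to pack: terracotta, in mm 8 thick, 90 wide, 100 high, half-round (arched, radius 45) top; about 140 g. Stands on its straight edge in one of the rack's three slots. Origin: middle of its lower edge (underside). x: through the thickness, y: along the width, z: up to the top of the arch at z = 100. Faces flat near the top.
- tile_sq1: A square-topped terracotta tile, in mm 8 thick, 90 wide, 85 high, in another slot of the rack; stays there. Origin and axes as for the arched tile.
- tile_sq2: The second square-topped terracotta tile, the same size; stays there. Origin and axes as for the arched tile.
- rack: Fixed pale wooden drying rack, in mm 128 (x) x 112 (y), 52 high. Origin: centre of its underside, z up. Tiles stand on its floor at z = 12. Three slots run along y, at x = -46, 0, +46; each is 12 wide, 96 long, formed by fins at the tile's two side edges up to z = 52, so a tile must rise 40 to come free.
- case: Fixed open plywood case, in mm 110 (x) x 102 (y), rim at z = 116, walls 6, floor top z = 8. Origin: centre of underside, z up. One slot in the middle runs along x, 98 long: at each end two fins 14 apart reach 16 inward, up to z = 50, flared above to z = 65. Inside width 90. The tile goes in with its width along x, its thickness along y. Lid hinged on the +x rim.
- lid (a joint): Hinge angle of the case's lid: 0 = shut flat on the rim, grows as it opens up and over to the +x side, at most 1.9 rad. The hinge is stiff (0.09 N m): the lid stays where it is left.
- lid_hinge (a point): Middle of the lid's hinge line, in mm at case x = 55, y = 0, z = 116.5; the point's y is the hinge axis and its frame turns with the lid. The lid is an 8 thick plywood board 110 long and 102 wide that reaches from here along its own -x.
- lid_tab (a point): Outer face of the lid, at the end of its finger tab: 124 mm from the hinge line along the lid. The tab is 40 mm wide, 8 mm thick and overhangs the free edge by 14 mm. Shut, it points to the case's -x.
- figure: Small grey clay figure on a round 52 mm wide foot, 93 mm high, standing loose between rack and case; not to be disturbed. Origin: centre of its underside.
Things that resemble listed ones, but are neither listed nor needed, are in the scene too. Leave any red or white look-alike of the tile alone.

How it is judged:
By the outcome, as a careful person would: the job done as asked, in the order asked, and still so for the second after the job is handed in, with the robot touching nothing.
It also fails if it takes over 59 s, if anything falls off the work surface, if the arm or the gripper's body presses on something with over 40 N, if the wrist force passes 120 N, or if a joint passes its speed limit or range.

## Working session

There is one attempt and no reset: what is moved stays moved. The work goes in short steps, Python scripts to look and compute and a tool call to move; the robot and the scene stay as the last step left them, time stands still between calls to the robot, and variables do not carry over. Pictures are saved under pics/ and viewed, at most 10 in all, crops included, and the job is handed in when it is done.

Besides the shell and the picture viewer there is one more tool, called after "Call:" as name([rows], argument=value, ...), one row to a line, values as JSON. move_arm: Moves the arm, as the interface text tells. Its arguments: {"type":"object","properties":{"motion":{"type":"array"},"force":{"type":"number"}},"required":["motion"]}

```bash
ls; mkdir -p pics; python3 - <<'E'
from rig import env, eyes
import cv2,numpy as np
for n in("scene","top"):
    c=eyes.capture(n); cv2.imwrite(f"pics/{n}0.png",c["image"]); np.savez(n+"0.npz",**c)
    print(n,c["mtx"].tolist(),np.round(c["eye"],4),np.round(c["orientation"],4).tolist())
o=env.observe(); print(env.tip_extent,o)
E
```

```text
pics
scene [[442.72072528382205, 0.0, 325.31234972835887], [0.0, 442.72072528382205, 242.24097315222093], [0.0, 0.0, 1.0]] [ 1.007  -0.3371  0.5622] [[0.5757, 0.5116, -0.6378], [0.8176, -0.3628, 0.4471], [-0.0027, -0.7789, -0.6271]]
top [[572.3651597193357, 0.0, 325.1931036204595], [0.0, 572.3651597193357, 246.78810783242807], [0.0, 0.0, 1.0]] [0.3692 0.0093 0.9481] [[-0.0296, -0.9829, 0.1817], [-0.9995, 0.0283, -0.01], [0.0047, -0.1819, -0.9833]]
0.019 {'time_s': 0.1, 'qpos': array([-1.33710197e+00,  8.79174421e-02,  1.37209936e+00, -7.08729809e-06,
        1.68364384e+00, -1.03101859e-01]), 'joint_velocities': array([-0.00162675,  0.00117158, -0.00444552,  0.00057618,  0.00116949,
        0.00215947]), 'effort': array([ 1.82155640e-03, -3.53018010e+01, -3.14219284e+01, -2.09759037e-04,
        7.95607193e-03, -1.54518382e-06]), 'ee_pos': array([ 0.18165126, -0.51869461,  0.2492382 ]), 'ee_rot': array([[ 9.43818557e-01,  3.30463759e-01, -4.85741033e-04],
       [ 3.30464052e-01, -9.43816438e-01,  2.01014411e-03],
       [ 2.05829409e-04, -2.05773127e-03, -9.99997862e-01]]), 'ft_force': array([ 0.40998606, -0.30754535,  0.07250021]), 'torque': array([-0.01161912,  0.08603475, -0.01471593]), 'grasp_force': 0.0, 'finger_gap': 0.08519706480754742}
```

View pics/scene0.png

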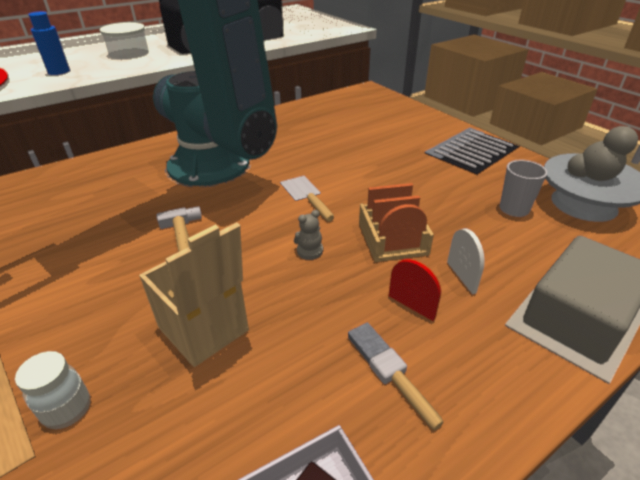

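View pics/top0.png

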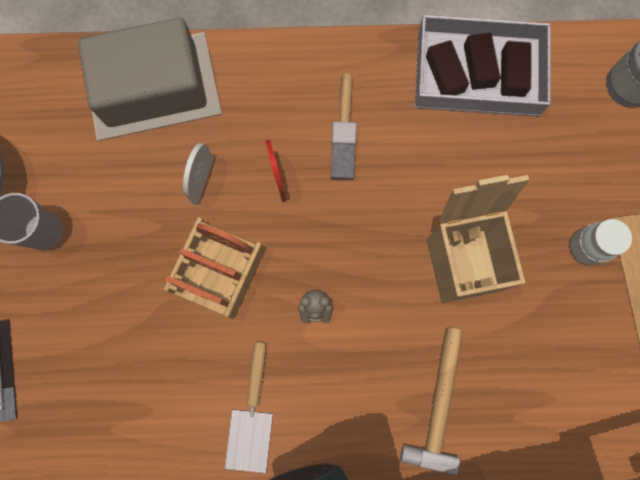

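The scene view shows the case at (200,300) with its lid up, the figure at (308,235) and the rack at (397,222). The top view shows the rack at (213,267), the case at (480,255) and the figure at (316,306).

Arched candidates in the scene view are the terracotta tile in the rack's front slot (405,228), the loose red one (415,288) and the loose white one (466,260). The rack one fits, being terracotta and in a slot. I'll confirm it in a crop.

```bash
python3 - <<'E'
import cv2,numpy as np
s=cv2.imread("pics/scene0.png");t=cv2.imread("pics/top0.png")
f=lambda i,x,y,w,h:cv2.resize(i[y:y+h,x:x+w],(400,300),interpolation=cv2.INTER_CUBIC)
m=np.vstack([np.hstack([f(s,340,170,120,90),f(t,150,205,128,96)]),np.hstack([f(s,110,210,208,156),f(t,400,165,192,144)])])
cv2.imwrite("pics/mos.png",m)
E
```

```text
(no output)
```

View pics/mos.png

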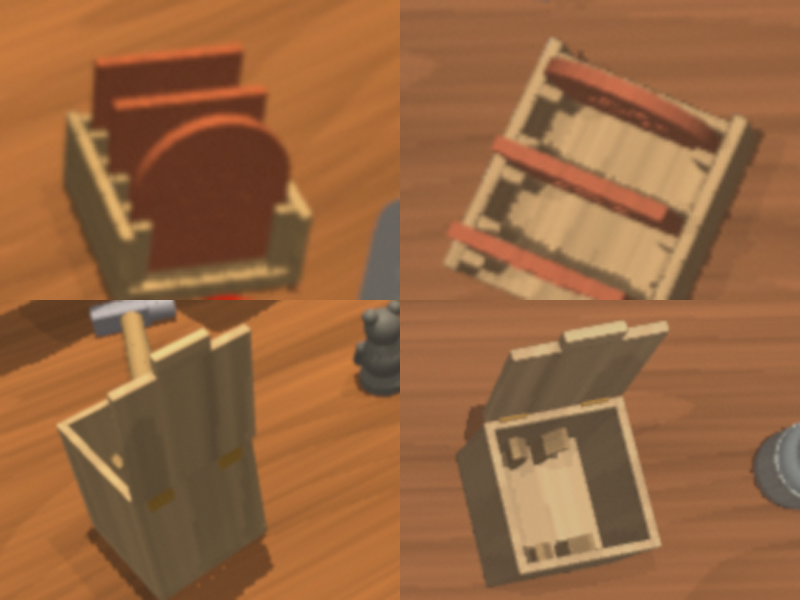

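The crop confirms it: the rounded terracotta tile stands in the rack's front (+x) slot, with two square tiles behind it. The lid stands a little past vertical, and its tab is in the middle of the free edge.

```bash
cat > h.py <<'E'
import numpy as np,cv2
from scipy.optimize import least_squares
def load(n): return dict(np.load(n))
def ray(c,p):
    d=c["orientation"]@np.linalg.inv(c["mtx"])@np.array([p[0],p[1],1.]); return c["eye"],d/np.linalg.norm(d)
def onz(c,p,z):
    e,d=ray(c,p); return e+d*(z-e[2])/d[2]
def proj(c,P):
    q=c["mtx"]@c["orientation"].T@(np.asarray(P)-c["eye"]); return q[:2]/q[2]
def tri(cs,ps):
    A=0;b=0
    for c,p in zip(cs,ps):
        e,d=ray(c,p);M=np.eye(3)-np.outer(d,d);A=A+M;b=b+M@e
    return np.linalg.solve(A,b)
def rigid(L,W):  # 2D fit W=R L+t -> t, yaw, residuals
    L,W=np.array(L),np.array(W)
    f=lambda v:((np.c_[np.cos(v[2])*L[:,0]-np.sin(v[2])*L[:,1],np.sin(v[2])*L[:,0]+np.cos(v[2])*L[:,1]]+v[:2])-W).ravel()
    best=min((least_squares(f,[*W.mean(0),a]) for a in(0,1.5,3,-1.5)),key=lambda r:r.cost)
    return best.x,best.fun.reshape(-1,2)
E
python3 - <<'E'
from h import *
T=load("top0.npz");S=load("scene0.npz")
sub=lambda c,p:cv2.cornerSubPix(cv2.cvtColor(c["image"],6),np.float32(p).reshape(-1,1,2),(3,3),(-1,-1),(3,30,.01)).reshape(-1,2)
p=[(441.8,223.6),(506.6,213),(524.8,282.6),(458.6,295.5)]
q=sub(T,p);print("case px",q.round(1).tolist())
L=[(.055,.051),(.055,-.051),(-.055,-.051),(-.055,.051)]
for P in(p,q):
    v,r=rigid(L,[onz(T,a,.116)[:2] for a in P]);print("case",v.round(4),(r*1e3).round(1).tolist())
hsv=cv2.cvtColor(T["image"],cv2.COLOR_BGR2HSV)
# terracotta mask within rack
roi=hsv[200:320,150:280]
print("tile hsv",hsv[239,225],hsv[264,205],"wood",hsv[275,215],"table",hsv[330,200])
m=((hsv[...,0]<9)&(hsv[...,1]>120)).astype(np.uint8);m[:,:150]=0;m[:,280:]=0;m[:205]=0;m[320:]=0
n,lab,st,ce=cv2.connectedComponentsWithStats(m)
for i in range(1,n):
    if st[i,4]>60:
        ys,xs=np.where(lab==i);R=cv2.minAreaRect(np.c_[xs,ys].astype(np.float32));print(st[i].tolist(),ce[i].round(1),R)
        b=cv2.boxPoints(R);print("  z.097",[ (onz(T,a,.097)[:2]*1e3).round(0).tolist() for a in b])
for a,b in (((189.6,239.7),(479.2,184.2)),((218.2,225.6),(509,175.6))):
    X=tri([S,T],[a,b]);print("tab",X.round(4),proj(S,X).round(1),proj(T,X).round(1))
# rack corners
p=[(199.6,217.8),(258.8,243.4)];q=sub(T,p);print("rack",q.round(1).tolist(),[(onz(T,a,.052)*1e3).round(1).tolist() for a in q])
g=cv2.resize(T["image"][210:325,155:270],(590,590),interpolation=2)
h=cv2.resize(T["image"][165:305,430:540],None,fx=4.2,fy=4.2,interpolation=2)[:590]
cv2.imwrite("pics/z.png",np.hstack([g[:580],h[:580]])[:, :800])
E
```

```text
case px [[439.8999938964844, 224.0], [505.6000061035156, 210.60000610351562], [524.9000244140625, 282.5], [457.6000061035156, 296.1000061035156]]
case [ 0.5065 -0.2318  0.1561] [[-0.2, 1.1], [2.2, -1.5], [-1.1, -1.0], [-0.9, 1.4]]
case [ 0.5071 -0.2304  0.1721] [[0.1, 0.3], [-0.3, -0.3], [0.3, -0.3], [-0.1, 0.2]]
tile hsv [  9 149 103] [  9 154 134] wood [ 16 115 195] table [ 12 148 165]
[201, 225, 41, 21, 154] [221.  234.1] ((221.33914184570312, 234.229248046875), (44.66737365722656, 5.052538871765137), 23.749494552612305)
  z.097 [[562.0, 190.0], [569.0, 187.0], [539.0, 125.0], [532.0, 128.0]]
[180, 250, 55, 26, 219] [205.8 261.6] ((206.67999267578125, 262.239990234375), (57.899417877197266, 5.308686256408691), 23.38521957397461)
  z.097 [[523.0, 221.0], [530.0, 218.0], [493.0, 138.0], [486.0, 141.0]]
[166, 277, 48, 23, 171] [188.9 287.7] ((189.75863647460938, 287.8965759277344), (50.68429183959961, 4.464419364929199), 23.198591232299805)
  z.097 [[483.0, 241.0], [489.0, 238.0], [457.0, 168.0], [451.0, 171.0]]
tab [ 0.5753 -0.2168  0.2271] [202.7 239.4] [490.8 187.3]
tab [ 0.5878 -0.216   0.2562] [203.3 225. ] [495.9 171.2]
rack [[200.6999969482422, 217.60000610351562], [260.5, 243.5]] [[588.1, 198.5, 52.0], [543.0, 103.1, 52.0]]
```

View pics/z.png

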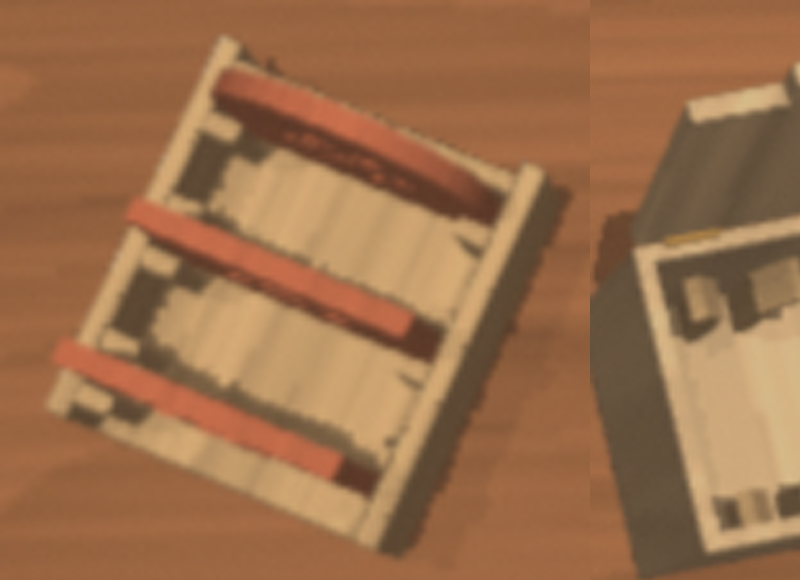

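The left panel shows the rack rim corners at zoom (222,38), (547,170), (375,550) and (48,405). The top face of the middle square tile has its corners at about (140,198), (412,314), (403,334) and (128,220). The arched tile is in the +x slot.

```bash
python3 - <<'E'
from h import *
T=load("top0.npz");S=load("scene0.npz")
k=115/590;cv=lambda z:[(155+(a+.5)*k-.5,210+(b+.5)*k-.5) for a,b in z]
p=cv([(220,38),(547,170),(377,552),(48,407)])
q=cv2.cornerSubPix(cv2.cvtColor(T["image"],6),np.float32(p).reshape(-1,1,2),(2,2),(-1,-1),(3,30,.01)).reshape(-1,2)
L=[(.064,.056),(.064,-.056),(-.064,-.056),(-.064,.056)]
for P in(p,q):
    v,r=rigid(L,[onz(T,a,.052)[:2] for a in P]);print("rack",v.round(4),(r*1e3).round(1).tolist())
    c,s=np.cos(v[2]),np.sin(v[2]);print(" slots",[(np.array([c*x,s*x])+v[:2]).round(4).tolist() for x in(.046,0,-.046)])
Q=cv([(140,198),(412,314),(403,334),(128,220)])
v,r=rigid([(.004,.045),(.004,-.045),(-.004,-.045),(-.004,.045)],[onz(T,a,.097)[:2] for a in Q]);print("mid tile",v.round(4),(r*1e3).round(1).tolist())
Q=cv([(70,340),(342,455),(333,478),(53,365)])
v,r=rigid([(.004,.045),(.004,-.045),(-.004,-.045),(-.004,.045)],[onz(T,a,.097)[:2] for a in Q]);print("rear tile",v.round(4),(r*1e3).round(1).tolist())
print("arch ctr",onz(T,cv([(345,115)])[0],.112).round(4))
print("figure",onz(T,(316,306),.08).round(3), onz(S,(309,250),0.).round(3))
for a,b in (((189.6,239.7),(509,175.6)),((218.2,225.6),(479.2,184.2))):
    X=tri([S,T],[a,b]);print("tab",X.round(4),proj(S,X).round(1),proj(T,X).round(1))
E
```

```text
rack [0.509  0.1788 5.8587] [[1.1, -0.3], [0.0, -0.5], [-0.1, -0.4], [-1.1, 1.2]]
 slots [[0.551, 0.1598], [0.509, 0.1788], [0.4671, 0.1977]]
rack [ 0.5091  0.1789 -0.4312] [[0.4, 0.7], [2.5, -2.3], [-3.1, 0.5], [0.2, 1.0]]
 slots [[0.5509, 0.1597], [0.5091, 0.1789], [0.4673, 0.1981]]
mid tile [ 0.5091  0.1785 -0.4263] [[0.8, 0.9], [0.4, -1.2], [-1.1, -0.5], [-0.0, 0.8]]
rear tile [ 0.4676  0.1989 -0.4169] [[0.5, 1.7], [-0.1, -1.3], [-0.8, -0.6], [0.4, 0.1]]
arch ctr [0.5505 0.1542 0.112 ]
figure [0.439 0.017 0.08 ] [0.437 0.023 0.   ]
tab [ 0.5861 -0.2358  0.2424] [188.7 239.7] [508.2 175.4]
tab [ 0.5767 -0.1967  0.2402] [216.8 225.6] [478.  183.8]
```

Measured positions:

| Item | Position (m) | Angle |
|---|---|---|
| Arched tile | (0.551, 0.160), top at z 0.112 | yaw −24.3° |
| Case | (0.507, −0.230) | yaw 9.9° |
| Figure | (0.438, 0.02) | – |
| Lid | – | about 96° open |

I'll move above the tile with a reduced opening, so the fingers fit between the tiles.

Call:
move_arm([
  {"translation":[23,42,0],"turn":[0,0,4.6],"claw":0.4},
  {"translation":[46,85,0],"turn":[0,0,9.3],"claw":0.4},
  {"translation":[69,127,0],"turn":[0,0,13.9],"claw":0.4},
  {"translation":[92,170,0],"turn":[0,0,18.6],"claw":0.4},
  {"translation":[115,212,0],"turn":[0,0,23.2],"claw":0.4},
  {"translation":[138,254,0],"turn":[0,0,27.8],"claw":0.4},
  {"translation":[161,297,0],"turn":[0,0,32.5],"claw":0.4},
  {"translation":[184,339,0],"turn":[0,0,37.1],"claw":0.4},
  {"translation":[207,382,0],"turn":[0,0,41.8],"claw":0.4},
  {"translation":[230,424,0],"turn":[0,0,46.4],"claw":0.4},
], force=40)

```text
time_s: 1.1
ee_pos: [0.412, -0.0931, 0.2501]
ee_rot: [[0.409, 0.913, 0.0], [0.913, -0.409, -0.0], [-0.0, 0.0, -1.0]]
ft_force: [-0.2, -1.1, -0.4]
finger_gap: 0.0344
grasp_force: 0.0
```

Call:
move_arm([
  {"translation":[23,42,0],"turn":[0,0,0],"claw":0.4},
  {"translation":[46,85,0],"turn":[0,0,0],"claw":0.4},
  {"translation":[69,127,0],"turn":[0,0,0],"claw":0.4},
  {"translation":[92,170,0],"turn":[0,0,0],"claw":0.4},
  {"translation":[115,212,0],"turn":[0,0,0],"claw":0.4},
  {"translation":[139,255,0],"turn":[0,0,0],"claw":0.4},
  {"translation":[139,255,-20],"turn":[0,0,0],"claw":0.4},
  {"translation":[139,255,-50],"turn":[0,0,0],"claw":0.4},
  {"translation":[139,255,-80],"turn":[0,0,0],"claw":0.4},
  {"translation":[139,255,-80],"turn":[0,0,0],"claw":0.4},
])

```text
time_s: 2.1
ee_pos: [0.5474, 0.1595, 0.1641]
ee_rot: [[0.411, 0.911, -0.012], [0.912, -0.411, -0.002], [-0.007, -0.01, -1.0]]
ft_force: [0.7, 0.3, -0.4]
finger_gap: 0.0343
grasp_force: 0.0
```

```bash
python3 - <<'E'
from rig import env, eyes
import cv2,numpy as np
c=[eyes.capture(n)["image"] for n in("scene","top")]
f=lambda i,x,y,w,h:cv2.resize(i[y:y+h,x:x+w],(400,300),interpolation=2)
cv2.imwrite("pics/a.png",np.hstack([f(c[0],320,130,160,120),f(c[1],130,180,160,120)]))
o=env.observe(); print(o["ee_pos"],np.degrees(np.arctan2(*o["ee_rot"][[1,0],1])),o["finger_gap"],o["ft_force"],o["ee_rot"][:,2])
E
```

```text
[0.55036127 0.15979972 0.16983909] -24.306045962035956 0.03426526976618621 [ 0.56137274 -0.00664374  0.98807205] [-1.87348112e-03 -4.18813780e-04 -9.99998157e-01]
```

View pics/a.png

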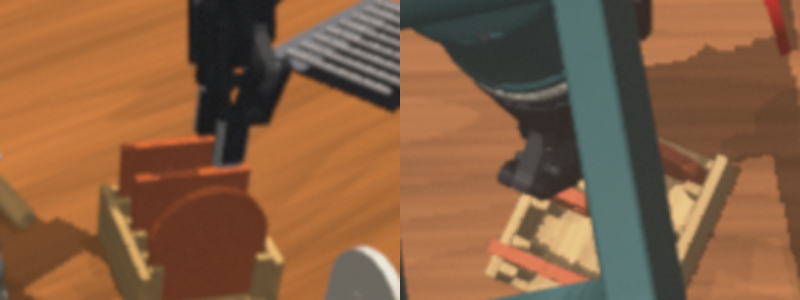

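The gripper hangs over the tiles. In the scene crop the fingertips are near (228,162) and the arch apex near (212,188). I'll check both against projections.

```bash
python3 - <<'E'
from h import *
S=load("scene0.npz")
for P in((.551,.16,.112),(.5504,.1598,.151),(.5504+.026*.911,.1598-.026*.412,.151),(.5504-.026*.911,.1598+.026*.412,.151)):
    p=proj(S,P);print(P,p.round(1),((p-[320,130])*2.5).round(0))
m=S["image"];hsv=cv2.cvtColor(m,40)
for c in range(384,428,4):
    col=hsv[195:260,c];r=np.where(col[:,0]<8)[0];print(c,r[:1]+195,end=" ")
E
```

```text
(0.551, 0.16, 0.112) [406.1 207.2] [215. 193.]
(0.5504, 0.1598, 0.151) [408.2 188.6] [221. 146.]
(0.574086, 0.149088, 0.151) [413.3 196.6] [233. 166.]
(0.526714, 0.170512, 0.151) [403.4 180.9] [209. 127.]
384 [] 388 [] 392 [] 396 [] 400 [] 404 [259] 408 [258] 412 [259] 416 [] 420 [] 424 []
```

Projections agree within about 2 px, so I'll descend and grip.

Call:
move_arm([
  {"translation":[0,0,-12],"turn":[0,0,0],"claw":0.4},
  {"translation":[0,0,-24],"turn":[0,0,0],"claw":0.4},
  {"translation":[0,0,-36],"turn":[0,0,0],"claw":0.4},
  {"translation":[0,0,-48],"turn":[0,0,0],"claw":0.4},
  {"translation":[0,0,-60],"turn":[0,0,0],"claw":0.4},
  {"translation":[0,0,-70],"turn":[0,0,0],"claw":0.4},
  {"translation":[0,0,-72],"turn":[0,0,0],"claw":0.4},
  {"translation":[0,0,-72],"turn":[0,0,0],"claw":0.4},
  {"translation":[0,0,-72],"turn":[0,0,0],"claw":0.2},
  {"translation":[0,0,-72],"turn":[0,0,0],"claw":0.2},
])

```text
time_s: 3.2
ee_pos: [0.5513, 0.16, 0.0992]
ee_rot: [[0.412, 0.911, 0.002], [0.911, -0.412, 0.0], [0.001, 0.001, -1.0]]
ft_force: [-0.3, -0.8, -0.5]
finger_gap: 0.017
grasp_force: 0.0
```

Call:
move_arm([
  {"translation":[0,0,0],"turn":[0,0,0],"claw":0.14},
  {"translation":[0,0,0],"turn":[0,0,0],"claw":0.12},
  {"translation":[0,0,0],"turn":[0,0,0],"claw":0.1},
  {"translation":[0,0,0],"turn":[0,0,0],"claw":0.08},
  {"translation":[0,0,0],"turn":[0,0,0],"claw":0.05},
  {"translation":[0,0,0],"turn":[0,0,0],"claw":0},
  {"translation":[0,0,0],"turn":[0,0,0],"claw":0},
  {"translation":[0,0,0],"turn":[0,0,0],"claw":0},
  {"translation":[0,0,0],"turn":[0,0,0],"claw":0},
  {"translation":[0,0,0],"turn":[0,0,0],"claw":0},
], force=40)

```text
time_s: 4.2
ee_pos: [0.5502, 0.1603, 0.0987]
ee_rot: [[0.411, 0.911, -0.001], [0.911, -0.411, 0.001], [0.0, -0.001, -1.0]]
ft_force: [-4.1, 1.7, 5.3]
finger_gap: 0.0073
grasp_force: 40.4
```

Gripped at a gap of about 8 mm with 40 N. I'll lift straight up.

Call:
move_arm([
  {"translation":[0,0,4],"turn":[0,0,0],"claw":0},
  {"translation":[0,0,10],"turn":[0,0,0],"claw":0},
  {"translation":[0,0,18],"turn":[0,0,0],"claw":0},
  {"translation":[0,0,28],"turn":[0,0,0],"claw":0},
  {"translation":[0,0,40],"turn":[0,0,0],"claw":0},
  {"translation":[0,0,55],"turn":[0,0,0],"claw":0},
  {"translation":[0,0,75],"turn":[0,0,0],"claw":0},
  {"translation":[0,0,100],"turn":[0,0,0],"claw":0},
  {"translation":[0,0,130],"turn":[0,0,0],"claw":0},
  {"translation":[0,0,150],"turn":[0,0,0],"claw":0},
])

```text
time_s: 5.2
ee_pos: [0.5525, 0.1596, 0.2534]
ee_rot: [[0.412, 0.911, 0.008], [0.911, -0.412, 0.0], [0.004, 0.008, -1.0]]
ft_force: [1.7, -0.1, -1.3]
finger_gap: 0.0072
grasp_force: 39.5
```

```bash
python3 - <<'E'
from rig import env, eyes
import cv2,numpy as np
c=eyes.capture("scene"); np.savez("scene1.npz",**c)
cv2.imwrite("pics/b.png",cv2.resize(c["image"][70:280,300:500],None,fx=2.8,fy=2.8,interpolation=2))
o=env.observe(); print(o["ee_pos"],o["finger_gap"],o["grasp_force"],o["ft_force"],o["torque"])
E
```

```text
[0.55371694 0.15988494 0.25714402] 0.007222198803693814 39.677889347076416 [1.55464241 0.06955301 1.95533054] [ 0.01092282 -0.07172632 -0.00637225]
```

View pics/b.png

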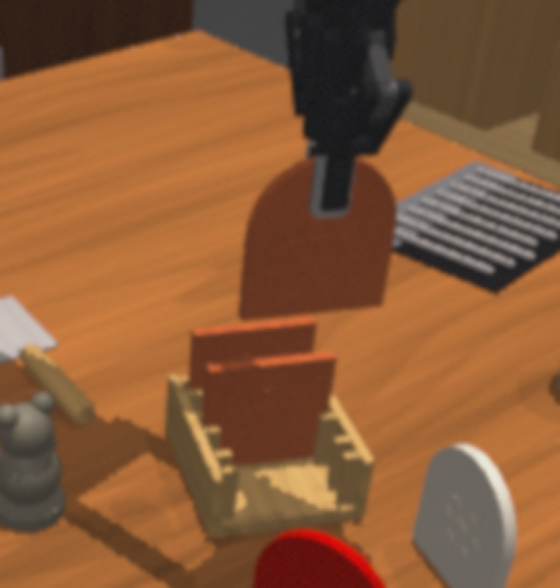

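Held, arch up, and both square tiles remain in the rack. The tile's lower corners at zoom (240,318) and (383,305) give its offset in the grip.

```bash
python3 - <<'E'
from h import *
from rig import env
S=load("scene1.npz");o=env.observe();R=o["ee_rot"];t=np.array([.5534,.1598,.2555])
hsv=cv2.cvtColor(S["image"],40)
n=np.array([.911,-.412,0])
pts=[(300.+a/2.8,70+b/2.8) for a,b in((240,318),(383,305),(245,240),(395,215))]
for p in pts:
    e,d=ray(S,p);X=e+d*(((t+.004*n-e)@n)/(d@n));u=np.array([.412,.911,0]);print(((X-t)@u*1e3).round(1),((X-t)[2]*1e3).round(1))
print(o["ee_pos"],o["ee_rot"].round(4).tolist())
E
```

```text
-45.7 -85.2
45.7 -86.6
-47.2 -32.9
43.1 -25.9
[0.55371694 0.15988494 0.25714402] [[0.4118, 0.9112, 0.0145], [0.9113, -0.4118, 0.0015], [0.0073, 0.0127, -0.9999]]
```

The tile is centred in the grip (±45.7) with its base 86 mm below the TCP and no tilt. I'll carry it to above the case, turning −55.8°.

Call:
move_arm([
  {"translation":[-8,-15,10],"turn":[0,0,-4],"claw":0},
  {"translation":[-18,-38,20],"turn":[0,0,-9],"claw":0},
  {"translation":[-28,-62,20],"turn":[0,0,-15],"claw":0},
  {"translation":[-38,-86,20],"turn":[0,0,-21],"claw":0},
  {"translation":[-48,-110,20],"turn":[0,0,-27],"claw":0},
  {"translation":[-58,-134,20],"turn":[0,0,-33],"claw":0},
  {"translation":[-68,-158,20],"turn":[0,0,-39],"claw":0},
  {"translation":[-78,-182,20],"turn":[0,0,-45],"claw":0},
  {"translation":[-86,-200,20],"turn":[0,0,-51],"claw":0},
  {"translation":[-90,-210,20],"turn":[0,0,-55.8],"claw":0},
])

```text
time_s: 6.25
ee_pos: [0.4606, -0.0521, 0.2695]
ee_rot: [[0.986, 0.166, 0.003], [0.166, -0.986, -0.002], [0.003, 0.003, -1.0]]
ft_force: [-0.1, 0.3, -2.1]
finger_gap: 0.0074
grasp_force: 39.6
```

Call:
move_arm([
  {"translation":[4,-20,0],"turn":[0,0,0],"claw":0},
  {"translation":[10,-45,0],"turn":[0,0,0],"claw":0},
  {"translation":[17,-70,0],"turn":[0,0,0],"claw":0},
  {"translation":[24,-95,0],"turn":[0,0,0],"claw":0},
  {"translation":[31,-120,0],"turn":[0,0,0],"claw":0},
  {"translation":[37,-145,0],"turn":[0,0,0],"claw":0},
  {"translation":[42,-165,0],"turn":[0,0,0],"claw":0},
  {"translation":[46,-180,0],"turn":[0,0,0],"claw":0},
  {"translation":[46,-180,0],"turn":[0,0,0],"claw":0},
  {"translation":[46,-180,0],"turn":[0,0,0],"claw":0},
])

```text
time_s: 7.25
ee_pos: [0.5068, -0.2298, 0.2684]
ee_rot: [[0.985, 0.172, -0.0], [0.172, -0.985, 0.001], [0.0, -0.001, -1.0]]
ft_force: [0.3, 1.2, -0.7]
finger_gap: 0.0072
grasp_force: 39.5
```

```bash
python3 - <<'E'
from rig import env, eyes
import cv2,numpy as np
c=[eyes.capture(n) for n in("scene","top")]; np.savez("scene2.npz",**c[0])
c=[i["image"] for i in c]
f=lambda i,x,y,w,h:cv2.resize(i[y:y+h,x:x+w],(400,400),interpolation=2)
cv2.imwrite("pics/c.png",np.hstack([f(c[0],110,150,220,220),f(c[1],400,130,180,180)]))
o=env.observe(); print(o["ee_pos"],o["ee_rot"].round(4).tolist(),np.degrees(np.arctan2(*o["ee_rot"][[1,0],1])),o["grasp_force"],o["ft_force"])
E
```

```text
[ 0.50674091 -0.22922711  0.26856011] [[0.9849, 0.1729, 0.0002], [0.1729, -0.9849, 0.0002], [0.0002, -0.0002, -1.0]] -80.0447548987625 39.53612744808197 [-0.14482282  0.17007209 -0.95525105]
```

View pics/c.png

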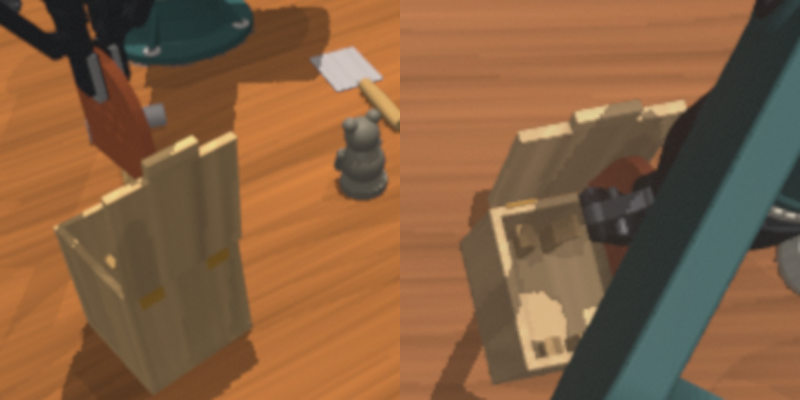

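The tile is aligned over the case and clear of the lid. I'll lower to just above the fins, then slowly.

Call:
move_arm([
  {"translation":[0,-1,-10],"turn":[0,0,0],"claw":0},
  {"translation":[0,-1,-22],"turn":[0,0,0],"claw":0},
  {"translation":[0,-1,-34],"turn":[0,0,0],"claw":0},
  {"translation":[0,-1,-46],"turn":[0,0,0],"claw":0},
  {"translation":[0,-1,-58],"turn":[0,0,0],"claw":0},
  {"translation":[0,-1,-70],"turn":[0,0,0],"claw":0},
  {"translation":[0,-1,-82],"turn":[0,0,0],"claw":0},
  {"translation":[0,-1,-92],"turn":[0,0,0],"claw":0},
  {"translation":[0,-1,-100],"turn":[0,0,0],"claw":0},
  {"translation":[0,-1,-100],"turn":[0,0,0],"claw":0},
])

```text
time_s: 8.35
ee_pos: [0.5061, -0.2308, 0.1666]
ee_rot: [[0.985, 0.172, -0.002], [0.172, -0.985, 0.001], [-0.002, -0.002, -1.0]]
ft_force: [0.1, 0.3, -2.2]
finger_gap: 0.0076
grasp_force: 39.6
```

Call:
move_arm([
  {"translation":[0,0,-5],"turn":[0,0,0],"claw":0},
  {"translation":[0,0,-10],"turn":[0,0,0],"claw":0},
  {"translation":[0,0,-15],"turn":[0,0,0],"claw":0},
  {"translation":[0,0,-20],"turn":[0,0,0],"claw":0},
  {"translation":[0,0,-25],"turn":[0,0,0],"claw":0},
  {"translation":[0,0,-29],"turn":[0,0,0],"claw":0},
  {"translation":[0,0,-33],"turn":[0,0,0],"claw":0},
  {"translation":[0,0,-36],"turn":[0,0,0],"claw":0},
  {"translation":[0,0,-38],"turn":[0,0,0],"claw":0},
  {"translation":[0,0,-38],"turn":[0,0,0],"claw":0},
])

```text
time_s: 9.35
ee_pos: [0.5066, -0.231, 0.13]
ee_rot: [[0.985, 0.172, -0.001], [0.172, -0.985, 0.0], [-0.0, -0.0, -1.0]]
ft_force: [0.2, -0.2, -1.5]
finger_gap: 0.0071
grasp_force: 39.6
```

The base is now inside the straight part of the slot with no contact force.

Call:
move_arm([
  {"translation":[0,0,-4],"turn":[0,0,0],"claw":0},
  {"translation":[0,0,-8],"turn":[0,0,0],"claw":0},
  {"translation":[0,0,-12],"turn":[0,0,0],"claw":0},
  {"translation":[0,0,-16],"turn":[0,0,0],"claw":0},
  {"translation":[0,0,-20],"turn":[0,0,0],"claw":0},
  {"translation":[0,0,-24],"turn":[0,0,0],"claw":0},
  {"translation":[0,0,-27],"turn":[0,0,0],"claw":0},
  {"translation":[0,0,-30],"turn":[0,0,0],"claw":0},
  {"translation":[0,0,-32],"turn":[0,0,0],"claw":0},
  {"translation":[0,0,-32],"turn":[0,0,0],"claw":0},
])

```text
time_s: 10.35
ee_pos: [0.5066, -0.231, 0.098]
ee_rot: [[0.985, 0.172, -0.001], [0.172, -0.985, 0.0], [-0.0, -0.0, -1.0]]
ft_force: [-0.4, -0.3, -0.1]
finger_gap: 0.0076
grasp_force: 39.6
```

Call:
move_arm([
  {"translation":[0,0,-0.5],"turn":[0,0,0],"claw":0},
  {"translation":[0,0,-1],"turn":[0,0,0],"claw":0},
  {"translation":[0,0,-1.5],"turn":[0,0,0],"claw":0},
  {"translation":[0,0,-2],"turn":[0,0,0],"claw":0},
  {"translation":[0,0,-2.5],"turn":[0,0,0],"claw":0},
  {"translation":[0,0,-3],"turn":[0,0,0],"claw":0},
  {"translation":[0,0,-3],"turn":[0,0,0],"claw":0},
  {"translation":[0,0,-3],"turn":[0,0,0],"claw":0},
  {"translation":[0,0,-3],"turn":[0,0,0],"claw":0},
  {"translation":[0,0,-3],"turn":[0,0,0],"claw":0},
])

```text
time_s: 11.35
ee_pos: [0.5068, -0.2311, 0.0954]
ee_rot: [[0.985, 0.172, 0.0], [0.172, -0.985, -0.0], [-0.0, 0.0, -1.0]]
ft_force: [0.8, -0.6, -0.5]
finger_gap: 0.0076
grasp_force: 39.6
```

Call:
move_arm([
  {"translation":[0,0,-0.4],"turn":[0,0,0],"claw":0},
  {"translation":[0,0,-0.8],"turn":[0,0,0],"claw":0},
  {"translation":[0,0,-1.2],"turn":[0,0,0],"claw":0},
  {"translation":[0,0,-1.5],"turn":[0,0,0],"claw":0},
  {"translation":[0,0,-1.5],"turn":[0,0,0],"claw":0},
  {"translation":[0,0,-1.5],"turn":[0,0,0],"claw":0},
  {"translation":[0,0,-1.5],"turn":[0,0,0],"claw":0},
  {"translation":[0,0,-1.5],"turn":[0,0,0],"claw":0},
  {"translation":[0,0,-1.5],"turn":[0,0,0],"claw":0},
  {"translation":[0,0,-1.5],"turn":[0,0,0],"claw":0},
])

```text
time_s: 12.35
ee_pos: [0.5068, -0.2312, 0.0947]
ee_rot: [[0.985, 0.172, 0.0], [0.172, -0.985, -0.0], [0.0, 0.001, -1.0]]
ft_force: [-2.8, 1.1, 5.8]
finger_gap: 0.007
grasp_force: 40.5
```

Floor contact reads 5.8 N, at exactly the expected height. I'll release partly and go up.

Call:
move_arm([
  {"translation":[0,0,0],"turn":[0,0,0],"claw":0.12},
  {"translation":[0,0,0],"turn":[0,0,0],"claw":0.16},
  {"translation":[0,0,0],"turn":[0,0,0],"claw":0.2},
  {"translation":[0,0,0],"turn":[0,0,0],"claw":0.25},
  {"translation":[0,0,0],"turn":[0,0,0],"claw":0.28},
  {"translation":[0,0,0],"turn":[0,0,0],"claw":0.28},
  {"translation":[0,0,4],"turn":[0,0,0],"claw":0.28},
  {"translation":[0,0,10],"turn":[0,0,0],"claw":0.28},
  {"translation":[0,0,20],"turn":[0,0,0],"claw":0.28},
  {"translation":[0,0,35],"turn":[0,0,0],"claw":0.28},
])

```text
time_s: 13.35
ee_pos: [0.5065, -0.2309, 0.1294]
ee_rot: [[0.985, 0.172, -0.001], [0.172, -0.985, 0.0], [-0.001, -0.001, -1.0]]
ft_force: [0.2, 0.5, 0.1]
finger_gap: 0.0239
grasp_force: 0.0
```

Call:
move_arm([
  {"translation":[0,0,20],"turn":[0,0,0],"claw":0.28},
  {"translation":[0,0,45],"turn":[0,0,0],"claw":0.28},
  {"translation":[0,0,75],"turn":[0,0,0],"claw":0.28},
  {"translation":[0,0,110],"turn":[0,0,0],"claw":0.1},
  {"translation":[0,0,145],"turn":[0,0,0],"claw":0},
  {"translation":[0,0,180],"turn":[0,0,0],"claw":0},
  {"translation":[0,0,200],"turn":[0,0,0],"claw":0},
  {"translation":[0,0,200],"turn":[0,0,0],"claw":0},
  {"translation":[-40,0,200],"turn":[0,0,0],"claw":0},
  {"translation":[-80,0,200],"turn":[0,0,0],"claw":0},
])

```text
time_s: 14.35
ee_pos: [0.4259, -0.2308, 0.3269]
ee_rot: [[0.985, 0.173, -0.003], [0.173, -0.985, 0.002], [-0.003, -0.002, -1.0]]
ft_force: [-0.9, -0.1, 0.0]
finger_gap: -0.0003
grasp_force: 0.0
```

```bash
python3 - <<'E'
from rig import env, eyes
import cv2,numpy as np
c=[eyes.capture(n) for n in("scene","top")]; np.savez("scene3.npz",**c[0]);np.savez("top3.npz",**c[1])
c=[i["image"] for i in c]
f=lambda i,x,y,w,h:cv2.resize(i[y:y+h,x:x+w],(400,400),interpolation=2)
cv2.imwrite("pics/d.png",np.hstack([f(c[0],110,150,220,220),f(c[1],400,130,180,180)]))
o=env.observe(); print(o["ee_pos"],o["qpos"],o["ft_force"])
E
```

```text
[ 0.4231891  -0.23052342  0.32813385] [-6.15832463e-01 -6.53926750e-02  1.37202472e+00 -1.09977477e-03
  1.83760833e+00  7.84378896e-01] [ 0.15916833 -0.32728412  0.42852874]
```

View pics/d.png

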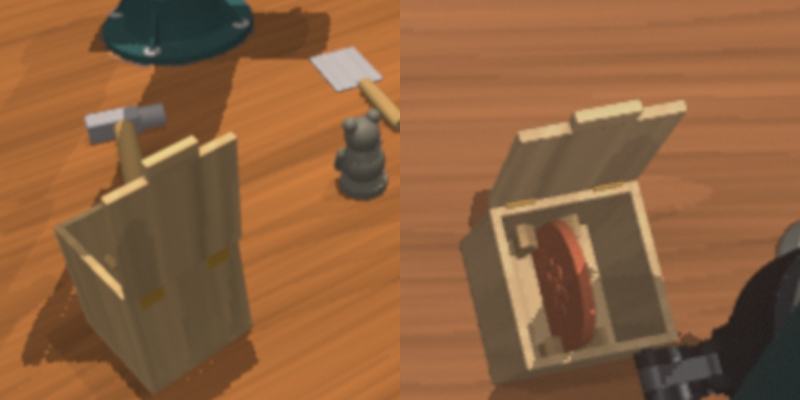

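The arched tile stands in the slot, arch at about (565,285) in the right panel, and the lid is unchanged. Next I'll shut the lid by pushing its outer face with the closed fingertips along an arc, starting from the +x side.

```bash
python3 - <<'E'
import numpy as np
C=np.array([.507,-.2304]);a=.172;ux=np.array([np.cos(a),np.sin(a)])
def tcp(th,s=.095,ex=0):
    t=np.radians(th);px=-s*np.cos(t)+.008*np.sin(t);pz=s*np.sin(t)+.008*np.cos(t)
    return np.r_[C+ux*(.055+px+.011+ex),.1165+pz+.019]
C0=np.array([.427,-.231,.3285])
st=tcp(96,ex=.02)
print("above",((np.r_[st[:2],.3285]-C0)*1e3).round(0),"start",(st-C0).round(3)*1e3)
for th in range(92,-1,-4): print(th,((tcp(th)-st)*1e3).round(0).tolist())
E
```

```text
above [182.  18.   0.] start [182.  18. -99.]
92 [-26.0, -5.0, 1.0]
88 [-33.0, -6.0, 2.0]
84 [-39.0, -7.0, 2.0]
80 [-46.0, -8.0, 1.0]
76 [-52.0, -9.0, 0.0]
72 [-59.0, -10.0, -1.0]
68 [-65.0, -11.0, -3.0]
64 [-71.0, -12.0, -5.0]
60 [-77.0, -13.0, -7.0]
56 [-83.0, -14.0, -10.0]
52 [-89.0, -15.0, -14.0]
48 [-94.0, -16.0, -18.0]
44 [-99.0, -17.0, -22.0]
40 [-104.0, -18.0, -26.0]
36 [-108.0, -19.0, -31.0]
32 [-113.0, -20.0, -37.0]
28 [-116.0, -20.0, -42.0]
24 [-120.0, -21.0, -48.0]
20 [-123.0, -21.0, -54.0]
16 [-125.0, -22.0, -60.0]
12 [-127.0, -22.0, -66.0]
8 [-129.0, -22.0, -72.0]
4 [-130.0, -23.0, -79.0]
0 [-131.0, -23.0, -86.0]
```

Call:
move_arm([
  {"translation":[35,4,0],"turn":[0,0,0],"claw":0},
  {"translation":[75,8,0],"turn":[0,0,0],"claw":0},
  {"translation":[115,12,0],"turn":[0,0,0],"claw":0},
  {"translation":[150,16,0],"turn":[0,0,0],"claw":0},
  {"translation":[180,18,0],"turn":[0,0,0],"claw":0},
  {"translation":[200,20,0],"turn":[0,0,0],"claw":0},
  {"translation":[200,20,0],"turn":[0,0,0],"claw":0},
  {"translation":[200,20,-20],"turn":[0,0,0],"claw":0},
  {"translation":[200,20,-45],"turn":[0,0,0],"claw":0},
  {"translation":[200,20,-70],"turn":[0,0,0],"claw":0},
])

```text
time_s: 15.45
ee_pos: [0.6261, -0.2112, 0.2582]
ee_rot: [[0.985, 0.172, 0.0], [0.172, -0.985, -0.0], [0.0, 0.0, -1.0]]
ft_force: [0.0, -0.5, 0.5]
finger_gap: -0.0002
grasp_force: 0.0
```

Call:
move_arm([
  {"translation":[0,0,-15],"turn":[0,0,0],"claw":0},
  {"translation":[0,0,-29],"turn":[0,0,0],"claw":0},
  {"translation":[0,0,-29],"turn":[0,0,0],"claw":0},
  {"translation":[-9,-1,-29],"turn":[0,0,0],"claw":0},
  {"translation":[-18,-2,-29],"turn":[0,0,0],"claw":0},
  {"translation":[-26,-3,-29],"turn":[0,0,0],"claw":0},
  {"translation":[-33,-4,-28],"turn":[0,0,0],"claw":0},
  {"translation":[-39,-5,-28],"turn":[0,0,0],"claw":0},
  {"translation":[-44,-7,-28],"turn":[0,0,0],"claw":0},
  {"translation":[-44,-7,-28],"turn":[0,0,0],"claw":0},
])

```text
time_s: 16.45
ee_pos: [0.5821, -0.2184, 0.2312]
ee_rot: [[0.985, 0.171, 0.0], [0.171, -0.985, -0.0], [0.0, 0.0, -1.0]]
ft_force: [-0.7, -0.2, -0.2]
finger_gap: -0.0001
grasp_force: 0.0
```

Call:
move_arm([
  {"translation":[-7,-1,1],"turn":[0,0,0],"claw":0},
  {"translation":[-13,-2,1],"turn":[0,0,0],"claw":0},
  {"translation":[-20,-3,0],"turn":[0,0,0],"claw":0},
  {"translation":[-26,-4,-1],"turn":[0,0,0],"claw":0},
  {"translation":[-33,-5,-2],"turn":[0,0,0],"claw":0},
  {"translation":[-39,-6,-4],"turn":[0,0,0],"claw":0},
  {"translation":[-45,-7,-6],"turn":[0,0,0],"claw":0},
  {"translation":[-51,-8,-8],"turn":[0,0,0],"claw":0},
  {"translation":[-57,-9,-11],"turn":[0,0,0],"claw":0},
  {"translation":[-63,-10,-15],"turn":[0,0,0],"claw":0},
])

```text
time_s: 17.45
ee_pos: [0.5192, -0.2282, 0.2157]
ee_rot: [[0.985, 0.172, 0.0], [0.172, -0.985, -0.0], [0.0, 0.0, -1.0]]
ft_force: [0.6, 0.3, 0.8]
finger_gap: 0.0002
grasp_force: 0.4
```

```bash
python3 - <<'E'
from rig import env, eyes
import cv2,numpy as np
c=[eyes.capture(n)["image"] for n in("scene","top")]
f=lambda i,x,y,w,h:cv2.resize(i[y:y+h,x:x+w],(400,400),interpolation=2)
cv2.imwrite("pics/e.png",np.hstack([f(c[0],110,150,220,220),f(c[1],400,130,180,180)]))
o=env.observe(); print(o["ee_pos"],o["ft_force"])
E
```

```text
[ 0.5185831  -0.22808493  0.21491986] [ 0.01733359 -0.83697295  0.50289412]
```

View pics/e.png

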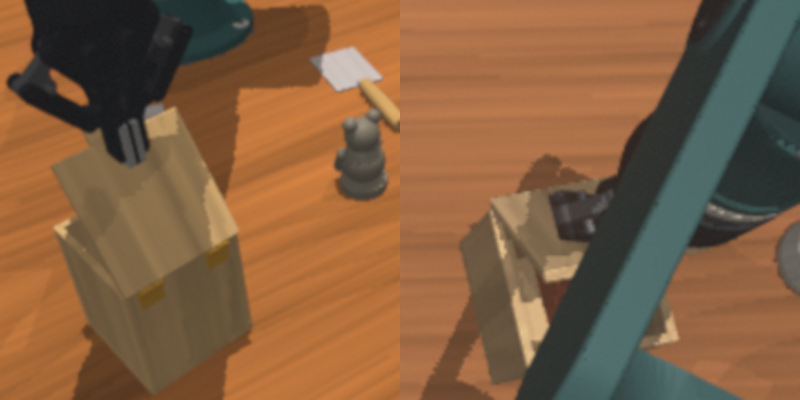

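The lid has followed the fingertips to about half closed, and I'll continue the arc.

Call:
move_arm([
  {"translation":[-5,-1,-4],"turn":[0,0,0],"claw":0},
  {"translation":[-10,-2,-8],"turn":[0,0,0],"claw":0},
  {"translation":[-15,-3,-12],"turn":[0,0,0],"claw":0},
  {"translation":[-19,-4,-17],"turn":[0,0,0],"claw":0},
  {"translation":[-24,-5,-23],"turn":[0,0,0],"claw":0},
  {"translation":[-27,-5,-28],"turn":[0,0,0],"claw":0},
  {"translation":[-31,-6,-34],"turn":[0,0,0],"claw":0},
  {"translation":[-34,-6,-40],"turn":[0,0,0],"claw":0},
  {"translation":[-36,-7,-46],"turn":[0,0,0],"claw":0},
  {"translation":[-38,-7,-52],"turn":[0,0,0],"claw":0},
])

```text
time_s: 18.55
ee_pos: [0.4815, -0.2353, 0.1633]
ee_rot: [[0.985, 0.172, -0.0], [0.172, -0.985, -0.0], [-0.0, 0.0, -1.0]]
ft_force: [0.0, -0.5, 0.4]
finger_gap: -0.0002
grasp_force: 0.3
```

Call:
move_arm([
  {"translation":[-1,0,-4],"turn":[0,0,0],"claw":0},
  {"translation":[-2,0,-8],"turn":[0,0,0],"claw":0},
  {"translation":[-3,-1,-12],"turn":[0,0,0],"claw":0},
  {"translation":[-3,-1,-15],"turn":[0,0,0],"claw":0},
  {"translation":[-4,-1,-17],"turn":[0,0,0],"claw":0},
  {"translation":[-4,-1,-19],"turn":[0,0,0],"claw":0},
  {"translation":[-4,-1,-20],"turn":[0,0,0],"claw":0},
  {"translation":[-4,-1,-20],"turn":[0,0,0],"claw":0},
  {"translation":[-4,-1,-20],"turn":[0,0,0],"claw":0},
  {"translation":[-4,-1,-20],"turn":[0,0,0],"claw":0},
])

```text
time_s: 19.55
ee_pos: [0.4778, -0.2361, 0.1439]
ee_rot: [[0.985, 0.172, 0.0], [0.172, -0.985, -0.0], [0.0, 0.0, -1.0]]
ft_force: [0.1, 0.8, 0.4]
finger_gap: 0.0
grasp_force: 0.0
```

Call:
move_arm([
  {"translation":[0,0,-0.4],"turn":[0,0,0],"claw":0},
  {"translation":[0,0,-0.8],"turn":[0,0,0],"claw":0},
  {"translation":[0,0,-1.2],"turn":[0,0,0],"claw":0},
  {"translation":[0,0,-1.5],"turn":[0,0,0],"claw":0},
  {"translation":[0,0,-1.5],"turn":[0,0,0],"claw":0},
  {"translation":[0,0,-1.5],"turn":[0,0,0],"claw":0},
  {"translation":[0,0,-1.5],"turn":[0,0,0],"claw":0},
  {"translation":[0,0,-1.5],"turn":[0,0,0],"claw":0},
  {"translation":[0,0,-1.5],"turn":[0,0,0],"claw":0},
  {"translation":[0,0,-1.5],"turn":[0,0,0],"claw":0},
])

```text
time_s: 20.55
ee_pos: [0.4779, -0.2362, 0.1435]
ee_rot: [[0.985, 0.172, 0.001], [0.172, -0.985, -0.001], [0.001, 0.001, -1.0]]
ft_force: [-2.3, 1.2, 5.3]
finger_gap: 0.0
grasp_force: 2.7
```

The fingers stop at 0.1435, which is exactly the shut height, with 5 N. I'll press slightly more, retreat up, and look.

Call:
move_arm([
  {"translation":[0,0,-1],"turn":[0,0,0],"claw":0},
  {"translation":[0,0,-1.5],"turn":[0,0,0],"claw":0},
  {"translation":[0,0,-1.5],"turn":[0,0,0],"claw":0},
  {"translation":[0,0,-1.5],"turn":[0,0,0],"claw":0},
  {"translation":[0,0,2],"turn":[0,0,0],"claw":0},
  {"translation":[0,0,10],"turn":[0,0,0],"claw":0},
  {"translation":[0,0,30],"turn":[0,0,0],"claw":0},
  {"translation":[0,0,60],"turn":[0,0,0],"claw":0},
  {"translation":[0,0,95],"turn":[0,0,0],"claw":0},
  {"translation":[0,0,130],"turn":[0,0,0],"claw":0},
])

```text
time_s: 21.55
ee_pos: [0.4775, -0.236, 0.2731]
ee_rot: [[0.985, 0.172, -0.001], [0.172, -0.985, 0.0], [-0.001, -0.001, -1.0]]
ft_force: [0.5, -1.1, 0.5]
finger_gap: 0.0002
grasp_force: 0.0
```

Call:
move_arm([
  {"translation":[-15,-20,20],"turn":[0,0,0],"claw":0},
  {"translation":[-35,-50,20],"turn":[0,0,0],"claw":0},
  {"translation":[-55,-80,20],"turn":[0,0,0],"claw":0},
  {"translation":[-75,-110,20],"turn":[0,0,0],"claw":0},
  {"translation":[-90,-130,20],"turn":[0,0,0],"claw":0},
  {"translation":[-95,-140,20],"turn":[0,0,0],"claw":0},
  {"translation":[-95,-140,20],"turn":[0,0,0],"claw":0},
  {"translation":[-95,-140,20],"turn":[0,0,0],"claw":0},
  {"translation":[-95,-140,20],"turn":[0,0,0],"claw":0},
  {"translation":[-95,-140,20],"turn":[0,0,0],"claw":0},
])

```text
time_s: 22.55
ee_pos: [0.3835, -0.3752, 0.2925]
ee_rot: [[0.985, 0.174, 0.0], [0.174, -0.985, 0.0], [0.0, 0.0, -1.0]]
ft_force: [0.7, -0.0, 0.6]
finger_gap: 0.0001
grasp_force: 0.0
```

```bash
python3 - <<'E'
from rig import env, eyes
import cv2,numpy as np
c=[eyes.capture(n)["image"] for n in("scene","top")]
f=lambda i,x,y,w,h:cv2.resize(i[y:y+h,x:x+w],(400,300),interpolation=2)
cv2.imwrite("pics/f.png",np.hstack([f(c[0],110,150,360,240),f(c[1],150,100,400,300)]))
o=env.observe(); print(o["time_s"],o["ee_pos"],o["ft_force"])
E
```

```text
22.65 [ 0.38333959 -0.37541424  0.29246227] [-0.16711473  0.06421998  0.13690131]
```

View pics/f.png

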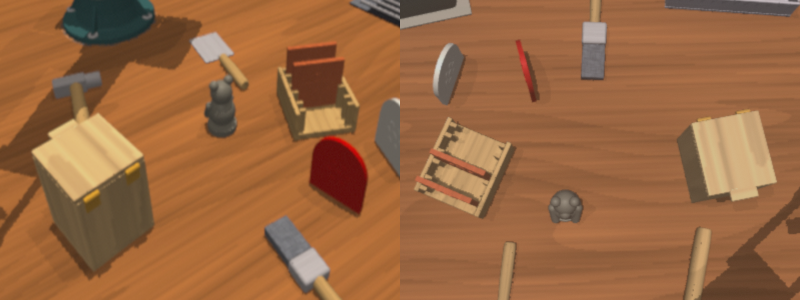

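The lid lies flat on the case at (90,155). The square tiles are still in the rack and the figure has not moved. I'll hand the job in.

```bash
python3 -c "
from rig import ticket
print(ticket.sign_off())"
```

```text
the job is handed in; nothing more can be done
None
```

The arched tile is standing in the case's slot with the lid shut flat, the two square tiles and the figure are where they were, and the job was handed in at about 22.7 s.

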